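# Aim the inspection mirror at the stud

## Robot

A 7-joint arm with a two-finger parallel gripper is mounted at the origin on the work surface. World frame = base frame: x ahead of the robot, y to its left, z up, the work surface at z = 0. Lengths are in m, angles in rad, forces in N, time in s.
With the tool pointing down it reaches from about 0.425 to 0.825 m from the base axis. Payload 3.6 kg.
Tool frame: the origin (TCP) lies where the fingers leave the gripper's body, on its centre line; the fingertips stand 73 mm ahead of it and the grasp point (between the pads) lies 54 mm ahead of it; x points along the fingers, y is the direction in which the jaws open and shut, and the axes are right-handed (so a half turn about x gives the same grasp; the last joint's range is limited). The gripper opens to 85 mm and grips with 20 to 120 N. Pads are 22 mm wide; open, the fingers measure 114 mm over their backs; the gripper's body (76 mm by 85 mm) begins 54 mm behind the grasp point. The pads swing forward as they close: fully open they stand 13 mm farther back than shut.
Start: joints at [-1.163, 0.615, -0.013, 1.423, 0.008, 1.103, -0.04], TCP at [0.274, 0.59, 0.304] pointing down, gripper open.
Joint ranges: [-3.12, 3.12], [-0.3, 2.06], [-1.34, 1.32], [0.26, 2.42], [-1.36, 4.5], [0.01, 1.98], [-2.84, 2.84]. Speed limits (rad/s): [2.79, 2.79, 3.14, 3.14, 3.14, 3.14, 3.14].

## Interface

Orientations are given as a unit quaternion [x, y, z, w].
In Python, from station import arm, snapshot, camera_info, ticket gives the robot as it stands. Calls block until the motion is done:
- arm.movep(position, orientation): joint-space move of the TCP to a pose.
- arm.line_to(position, velocity=0.15, ori=None): straight line of the TCP; ori=None keeps the orientation; velocity is the mean speed in m/s.
- arm.move_j(angles): joint-space move.
- arm.move_gripper(opening, effort=None): opening from 0.0 (shut) to 1.0 (fully open); effort is the grip in N (None keeps the last); returns when the fingers have stopped.
- arm.pause(seconds).
- arm.ik(position, orientation): joint angles nearest the present ones, or None.
- snapshot(name): name is "scene" or "top" or "wrist"; returns the picture (400x640x3 uint8, blue, green, red); there is no depth.
- camera_info(name): a dict with "fx", "fy", "cx", "cy" (pixels), "R" (3x3) and "t" (3): a world point X has camera coordinates R X + t; the wrist camera has in their place "T_tool_cam" (4x4, takes a point from camera to tool coordinates, whose origin is the TCP and whose axes are the tool frame's). Camera axes: x right, y down, z forward; pixel columns grow to the right and rows downward; lengths in m; the calibration is good to about 2 mm. The wrist camera is an equidistant fisheye: a pixel r from the principal point sees the ray r / f radians off the axis. A picture is of the moment at which its call begins: read the wrist's pose just before it. camera_info takes no time and is no camera call.
A pose or a line that the arm cannot do raises arm.MotionError and nothing moves.
- ticket.finish_job(): hands the job in, once; it reports no verdict.
Readings, each from a call of its own:
- arm.read_time(): time.
- arm.read_joint_positions(): joint angles.
- arm.read_dq(): joint speeds.
- arm.read_effort(): joint torques, N m.
- arm.read_tool_pos(): TCP position.
- arm.read_eef_rot(): TCP orientation.
- arm.read_ft_force(): force on the tool from outside, world axes, zero at the start.
- arm.read_wrist_torque(): the same for the moment, N m.
- arm.read_opening(): opening from 0.0 (shut) to 1.0 (fully open).
Only numpy, scipy, OpenCV 4.12 (cv2) and the standard library are available. Lean on these libraries where they do the work, as an engineer would, in place of code of your own. Each camera call takes 0.05 s, during which the arm holds its last target. There are 200 camera calls.

## Task

The bench camera under the swivelling mirror head must see the brass stud on the leather-covered panel reflected in the mirror. Push the loaded carriage fully home against its stop, then swing the mirror head by the peg on its lever until it looks straight at the stud (the pale line of aiming light on the base plate shows which way it looks), and finish while still holding the lever there with the gripper, because a spring turns the mirror away if it is let go. Leave the other things on the bench where they are.

Things in the scene. Friction and masses are not known exactly. Their poses are not given: they have to be found in the camera images.
- station: Fixed inspection station on a dark grey plate 240 x 480 x 12 mm. Origin at bench height under the mirror's pivot axis; +x away from the robot, +y to its left (turned by its yaw), z up. The plate spans x -190..+50, y -300..+180 mm. A grey back wall, y -90..+160, 120 mm high, stands at x -157. The camera is the aluminium drum, 58 mm diameter, under the mirror head, looking up.
- pivot (a point): Point on the mirror head's vertical pivot axis, in the middle of the mirror, 85 mm above the bench (station x 0, y 0). Axes as the station's.
- carriage (a joint): How far the carriage stands out of its home position, m: 0 is fully home against the stop, up to 0.13 is out. It slides along station y (out is -y, home is +y), in front of the back wall, with about 2 N of friction and no spring; it stays where it is left.
- carriage_peg (a point): Grip point of the carriage's upright steel peg: 16 mm diameter, from 110 to 155 mm above the bench, this point on its axis at 135 mm. It stands on a 30 x 30 mm end block at the carriage's -y end. With the carriage home it is at station x -148, y -145 mm.
- panel (a point): Middle of the top edge (126 mm above the bench) of the brown leather-covered panel on the carriage: upright, 250 mm long along station y, 8 mm thick, facing station +x towards the mirror. It lies 150 mm along station +y from the carriage peg; the panel's end is 25 mm from the peg's axis.
- stud (a point): Centre of the face of the round brass stud head (20 mm diameter) on the panel, 85 mm above the bench, 140 mm from the pivot axis along station -x. It rides with the carriage; its place along the panel differs from run to run: with the carriage home it lies between station y -70 and +70 mm. The camera sees it when it lies on the mirror's own +x axis.
- mirror: Round mirror, 66 mm diameter, tilted 45 degrees (face down), on a turning head with a lever. Origin at the station's; own +x is the level way the camera looks after the 45 degree mirror. A pale light line on the plate shows it. At rest it is at yaw 2.34 rad from station +x; it turns up to 1.4 rad on, counter-clockwise. A spring (1 to 3 N at the peg) turns it back.
- lever_peg (a point): Grip point of the upright steel peg at the end of the lever, a flat steel bar on top of the mirror head pointing along the mirror's -x (16 mm wide, 118 to 126 mm above the bench). Peg 16 mm diameter, 126 to 171 mm above the bench, this point on its axis at 152 mm, 75 mm from the pivot axis, pointing straight away from where the mirror looks.
- glue_jar: Bystander: amber glass jar, 52 mm diameter, 65 mm high, standing on the base plate between the two pegs. Origin under its centre.
- wax_block: Bystander: block of wax 50 x 35 x 20 mm on the base plate left of the mirror head. Origin under its centre.
- awl: Bystander: awl, 150 mm long, lying beyond the station. Origin in its middle underside.
- mallet: Bystander: hammer 260 mm long lying on the right of the bench.
- tape_roll: Bystander: roll of paper tape, 80 mm diameter, 20 mm high, lying flat on the right.
- thread_spool: Bystander: wooden spool, 40 mm diameter, 50 mm high, standing on the left beyond the station.
- rule: Bystander: steel rule 250 x 30 x 5 mm lying on the left.

How it is judged:
On the way, in this order (a step that is already met when the one before it is completed fails the run):
1. the carriage is pushed fully home (within 4 mm of its stop) (value of joint carriage below 0.004 m), for 0.2 s.
2. the mirror is held by its lever looking at the stud head (value of joint carriage below 0.004 m and y of stud in the frame of mirror between -0.01 and 0.01 m and x of stud in the frame of mirror above 0.05 m and contact force between the fingers and mirror above 0.5 N), for 0.3 s.
At the end, for the whole second after the job is handed in: The carriage is home within 4 mm, the mirror's line of view (its own +x axis) passes within 10 mm of the centre of the stud head, sideways, that is through the head; the mirror is still (under 0.1 rad/s), and the fingers are still holding the mirror's lever (more than 0.5 N of contact) (all of step 2 and angular speed of mirror below 0.1 rad/s); the arm keeps its last pose, push and grip.
It fails at once if a bystander is shifted by more than 30 mm (distance of any of glue_jar, wax_block, awl, mallet, tape_roll, thread_spool, rule from where it was at the start of the episode above 0.03 m).
It also fails if it takes over 48 s, if anything falls off the work surface, if the arm or the gripper's body presses on something with over 40 N, if the wrist force passes 120 N, or if a joint passes its speed limit or range.

## Working session

There is one attempt and no reset: what is moved stays moved. The work goes in short steps, each a Python script; the robot and the scene stay as the last script left them, time stands still between calls to the robot, and variables do not carry over. Pictures are saved under pics/ and viewed, about 8 in all and at most 12, crops included, and the job is handed in when it is done.

```bash
mkdir -p pics; ls; python3 - <<'E'
from station import arm,snapshot,camera_info
import cv2
for n in("scene","top"):
    cv2.imwrite(f"pics/{n}0.png",snapshot(n)); c=camera_info(n); print(n,c)
print(arm.read_time(),arm.read_eef_rot())
E
```

```text
pics
scene {'fx': 369.0294272684728, 'fy': 369.0294272684728, 'cx': 312.2286342670201, 'cy': 198.12480428372047, 'R': array([[-8.49399928e-01,  5.27749373e-01,  6.01206417e-04],
       [ 3.74219538e-01,  6.03099836e-01, -7.04436176e-01],
       [-3.72128338e-01, -5.98123054e-01, -7.09767084e-01]]), 't': array([ 0.5019641 , -0.13480015,  1.3770781 ])}
top {'fx': 361.8979588137082, 'fy': 361.8979588137082, 'cx': 322.2686638160087, 'cy': 205.14704607164686, 'R': array([[ 0.00201183, -0.99997892, -0.00617347],
       [-0.99892556, -0.00172381, -0.04631143],
       [ 0.04629981,  0.00626   , -0.99890797]]), 't': array([0.01045   , 0.59638328, 1.35651982])}
0.1 [ 0.15170029  0.69064855 -0.15329164  0.69028493]
```

View pics/top0.png

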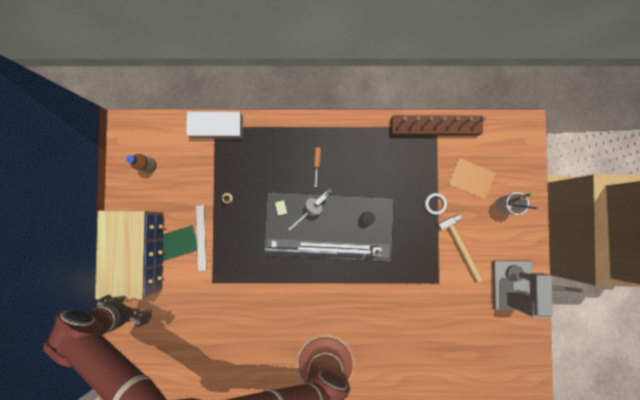

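View pics/scene0.png

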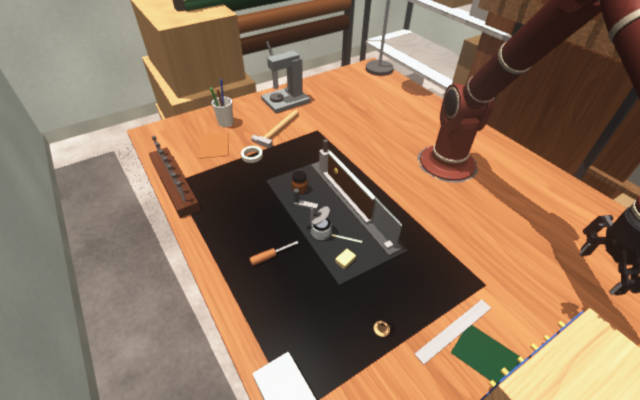

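The top view shows the plate at columns 265–392, rows 193–261, with the carriage peg near (377,251) and the mirror near (313,205). I'll enlarge both views.

```bash
python3 - <<'E'
import cv2,numpy as np
t=cv2.imread("pics/top0.png")[185:269,257:401]; s=cv2.imread("pics/scene0.png")[140:280,260:410]
t=cv2.resize(t,None,fx=5.5,fy=5.5,interpolation=cv2.INTER_CUBIC);cv2.imwrite("pics/t1.png",t)
cv2.imwrite("pics/s1.png",cv2.resize(s,None,fx=4.25,fy=4.25,interpolation=cv2.INTER_CUBIC))
E
```

```text
(no output)
```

View pics/t1.png

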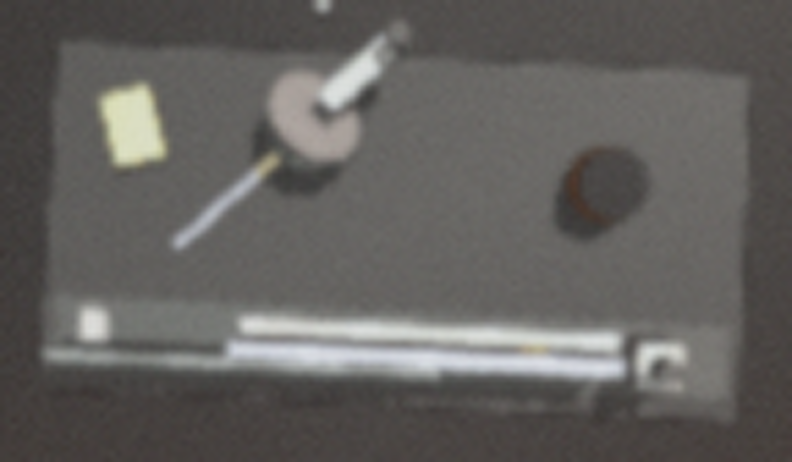

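View pics/s1.png

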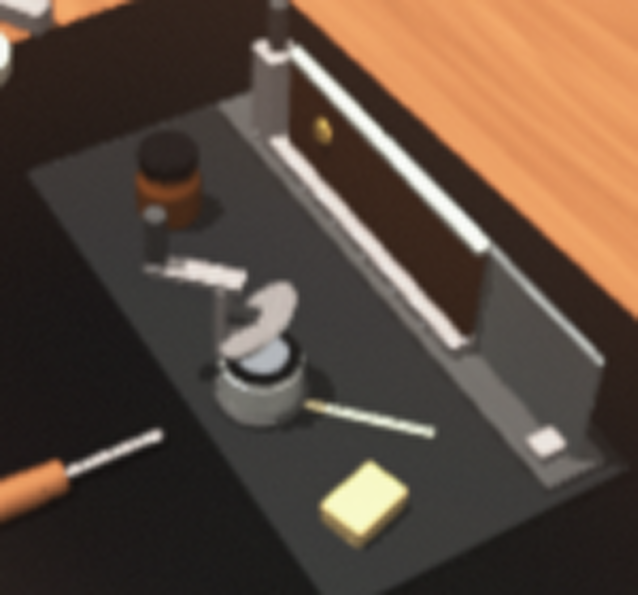

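The plate corners, peg and mirror are clear. The stud is at about (322,130) in the scene crop, and the carriage peg is at (663,368) in the top crop. Next I compute poses.

```bash
cat > h.py <<'E'
import numpy as np
from station import arm,snapshot,camera_info
from scipy.spatial.transform import Rotation as Ro
from scipy.optimize import least_squares
def ray(c,u,v):
    i=camera_info(c); R=i["R"]; d=R.T@np.array([(u-i["cx"])/i["fx"],(v-i["cy"])/i["fy"],1]); return -R.T@i["t"],d
def onz(c,u,v,z):
    o,d=ray(c,u,v); return o+d*(z-o[2])/d[2]
T=lambda u,v:("top",257+(u-2.25)/5.5,185+(v-2.25)/5.5)
S=lambda u,v:("scene",260+(u-1.6)/4.25,140+(v-1.6)/4.25)
def st2w(p,xyz):
    c,s=np.cos(p[2]),np.sin(p[2]); x,y,z=xyz; return np.array([p[0]+c*x-s*y,p[1]+s*x+c*y,z])
E
python3 - <<'E'
from h import *
obs=[(T(62,42),(.05,.18)),(T(748,75),(.05,-.30)),(T(736,420),(-.19,-.30)),(S(30,175),(.05,-.30)),(S(622,465),(-.19,.18))]
W=[onz(*o,.012) for o,_ in obs]
f=lambda p:np.concatenate([(st2w(p,(*q,.012))-w)[:2] for w,(_,q) in zip(W,obs)])
r=least_squares(f,[.6,0,0],loss='soft_l1',f_scale=.004); p=r.x
print(p,np.round(f(p).reshape(-1,2)*1e3,1))
np.save("st.npy",p)
loc=lambda w:Ro.from_euler('z',-p[2]).apply(w-[p[0],p[1],0])*1e3
print("cpeg top",loc(onz(*T(660,368),.155)),"lever peg top",loc(onz(*T(400,32),.171)),"scene",loc(onz(*S(154,213),.171)))
print("light",[loc(onz(*T(*q),.012)) for q in((178,243),(272,160))],[loc(onz(*S(*q),.012)) for q in((433,432),(312,404))])
print("mirror c",loc(onz(*T(316,116),.085)),"jar",loc(onz(*T(607,187),.065)))
o,d=ray(*S(322,130)); o2=loc(o); d2=Ro.from_euler('z',-p[2]).apply(d)
print("stud",o2+d2*(-140-o2[0])/d2[0])
print("panel ends",[loc(onz(*T(*q),.126)) for q in((228,348),(624,370))])
E
```

```text
[ 0.58873281  0.04509418 -0.04724283] [[ 1.9  4. ]
 [ 1.3 -2. ]
 [-2.  -0.5]
 [ 1.5 -7.8]
 [-3.4  4.6]]
cpeg top [-144.6462813  -225.04355941  155.        ] lever peg top [ 52.61493417 -55.66372779 171.        ] scene [ 51.59820461 -53.79315141 171.        ]
light [array([-86.22835244,  88.33917648,  12.        ]), array([-26.04939809,  26.68140549,  12.        ])] [array([-89.11499128,  88.63120796,  12.        ]), array([-28.1937771 ,  25.89741206,  12.        ])]
mirror c [ 2.56703498 -4.34070073 85.        ] jar [ -34.07098275 -198.26347699   65.        ]
stud [-140.         -148.46467062   90.21884149]
panel ends [array([-147.78683741,   42.32470485,  126.        ]), array([-149.16443517, -206.80389273,  126.        ])]
```

The estimates agree: the lever peg is at its rest place, the carriage is about 85 mm out, and the stud's home y is about −62 mm. Now I move above the carriage peg and check with the wrist camera.

```bash
cat >> h.py <<'E'
def down(a):  # tool x down, jaws along world angle a
    y=np.array([np.cos(a),np.sin(a),0]); x=np.array([0,0,-1.]); return Ro.from_matrix(np.c_[x,y,np.cross(x,y)]).as_quat()
def q(a,pos):
    c=[(abs(j[6]),down(a+k)) for k in(0,np.pi) if (j:=arm.ik(pos,down(a+k))) is not None]
    return min(c,key=lambda t:t[0])[1]
def wpix(X,c=None):
    i=c or camera_info("wrist"); Tt=np.eye(4); Tt[:3,:3]=Ro.from_quat(arm.read_eef_rot()).as_matrix(); Tt[:3,3]=arm.read_tool_pos()
    k=np.linalg.inv(Tt@i["T_tool_cam"])@np.append(X,1); k=k[:3]; rr=np.hypot(*k[:2]); th=np.arctan2(rr,k[2])
    return np.array([i["cx"]+i["fx"]*th*k[0]/rr,i["cy"]+i["fy"]*th*k[1]/rr])
def wray(u,v,pos,rot):
    i=camera_info("wrist"); a=(u-i["cx"])/i["fx"]; b=(v-i["cy"])/i["fy"]; th=np.hypot(a,b)
    d=np.array([a/th*np.sin(th),b/th*np.sin(th),np.cos(th)]); R=Ro.from_quat(rot).as_matrix(); M=i["T_tool_cam"]
    return R@M[:3,3]+pos, R@M[:3,:3]@d
E
python3 - <<'E'
from h import *
import cv2
p=np.load("st.npy")
g=st2w(p,(-.147,-.230,.30)); o=q(p[2],g); arm.movep(g,o)
print(arm.read_time(),arm.read_joint_positions(),arm.read_tool_pos(),arm.read_eef_rot(),camera_info("wrist"))
pts=dict(cpeg=(-.147,-.230,.155),lpeg=(.0522,-.0539,.171),c1=(.05,-.30,.012),c2=(-.19,-.30,.012),stud=(-.14,-.148,.085),stop=(-.14,.02,.02))
im=snapshot("wrist"); cv2.imwrite("pics/w1raw.png",im)
for k,v in pts.items():
    u=wpix(st2w(p,v)); print(k,u); cv2.circle(im,tuple(int(a) for a in u),2,(0,0,255),-1)
cv2.imwrite("pics/w1.png",im)
E
```

```text
2.8583 [-0.22012145  0.42693924  0.80121322  1.95344899 -0.38389203  0.91860933
  0.72956435] [ 0.43163586 -0.17680929  0.29984419] [ 0.51119788  0.48872881 -0.51105495  0.48851173] {'fx': 309.70691628693146, 'fy': 309.70691628693146, 'cx': 321.4308214046125, 'cy': 202.17359552645433, 'T_tool_cam': array([[-4.01908887e-04, -3.06892151e-01,  9.51744212e-01,
        -6.95186641e-02],
       [ 9.99999828e-01, -5.29006270e-04,  2.51707279e-04,
        -7.49978422e-05],
       [ 4.26231668e-04,  9.51744150e-01,  3.06892311e-01,
        -7.77514653e-02],
       [ 0.00000000e+00,  0.00000000e+00,  0.00000000e+00,
         1.00000000e+00]])}
cpeg [320.82211653 214.42671061]
lpeg [568.31143463  11.89260651]
c1 [466.96821986 225.95051296]
c2 [286.64857071 227.50473028]
stud [328.80973242 101.93239742]
stop [327.50345135 -35.59119955]
```

View pics/w1.png

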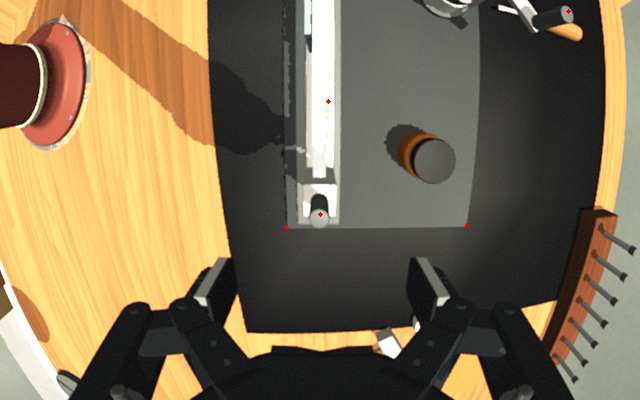

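The peg top is at (319,217) against a predicted (321,214). The lever peg and plate corners also match within about 2 mm. Gripping the carriage peg and pushing it home.

```bash
python3 - <<'E'
from h import *
import cv2
p=np.load("st.npy"); s=st2w(p,(0,1,0))-st2w(p,(0,0,0))
g=st2w(p,(-.147,-.2315,.192)); arm.line_to(g,.12); f0=arm.read_ft_force()
arm.move_gripper(0.0,40); print("open",arm.read_opening(),arm.read_ft_force()-f0)
arm.line_to(g+.07*s,.08); d=.07
while d<.105:
    arm.line_to(g+d*s,.05); f=(arm.read_ft_force()-f0)@s; print(round(d,3),np.round(f,1),((arm.read_tool_pos()-g)@s).round(4))
    if f<-12: break
    d+=.003
print(arm.read_tool_pos(), Ro.from_euler('z',-p[2]).apply(arm.read_tool_pos()-[p[0],p[1],0]),arm.read_time())
E
```

```text
open 0.17507803388005064 [-4.27007057  0.2817226   5.3902303 ]
0.07 1.0 0.0704
0.073 -0.9 0.073
0.076 -0.2 0.0759
0.079 -0.9 0.0789
0.082 -0.8 0.0819
0.085 -1.3 0.0849
0.088 -3.7 0.0865
0.091 -10.1 0.0868
0.094 -15.5 0.0872
[ 0.43344253 -0.09206246  0.19214676] [-0.14863976 -0.14433723  0.19214676] 7.875
```

The carriage is home: the force rose sharply at the stop, and the tool there is at station (−148.6, −144.3), as expected. Next I release, hover at the lever with the wrist camera facing the panel, and find the stud.

```bash
python3 - <<'E'
from h import *
import cv2
p=np.load("st.npy")
arm.pause(.25); arm.move_gripper(1.0); t=arm.read_tool_pos(); arm.line_to(t+[0,0,.11],.2)
for flip in(0,np.pi):
  for m in(2.34,2.8,3.2,3.6):
    j=arm.ik(st2w(p,(-.075*np.cos(m),-.075*np.sin(m),.206)),down(m+p[2]+np.pi/2+flip)); print(flip,m,None if j is None else j.round(2))
m=2.34; g=st2w(p,(-.075*np.cos(m),-.075*np.sin(m),.29))
for fl in(0,np.pi):
    if arm.ik(g,down(m+p[2]+np.pi/2+fl)) is not None: break
arm.movep(g,down(m+p[2]+np.pi/2+fl)); print(fl,arm.read_time(),arm.read_tool_pos(),arm.read_eef_rot())
P,Q=arm.read_tool_pos(),arm.read_eef_rot(); np.savez("w2.npz",P=P,Q=Q)
im=snapshot("wrist"); cv2.imwrite("pics/w2raw.png",im); s=snapshot("scene"); cv2.imwrite("pics/s2raw.png",s)
for v in((.0522,-.0539,.171),(-.14,-.061,.085),(-.14,.18,.012)): u=wpix(st2w(p,v)); print(u)
c=cv2.resize(s[140:240,290:410],None,fx=4,fy=4,interpolation=cv2.INTER_CUBIC); 
cv2.imwrite("pics/w2.png",np.hstack([cv2.resize(im,None,fx=.5,fy=.5),np.zeros((200,1,3),np.uint8)]) if 0 else im); cv2.imwrite("pics/s2.png",c)
E
```

```text
0 2.34 [-0.6   1.04  1.27  1.59 -1.03  1.3  -1.59]
0 2.8 [-0.61  1.02  1.19  1.53 -0.98  1.27 -1.24]
0 3.2 [-0.62  0.98  1.09  1.5  -0.91  1.22 -0.94]
0 3.6 [-0.63  0.93  0.99  1.52 -0.82  1.15 -0.64]
3.141592653589793 2.34 [-0.31  0.75  0.51  1.58 -0.43  0.93  1.07]
3.141592653589793 2.8 [-0.27  0.75  0.38  1.52 -0.32  0.94  1.39]
3.141592653589793 3.2 [-0.25  0.75  0.27  1.49 -0.22  0.93  1.67]
3.141592653589793 3.6 [-0.24  0.73  0.16  1.5  -0.13  0.92  1.95]
0 11.4167 [ 0.63801707 -0.01166961  0.28979944] [-0.64412553  0.29144217  0.64442882  0.29133358]
[319.9038573  228.92505172]
[444.9525721  300.89499131]
[305.56867327 363.1481421 ]
```

View pics/w2.png

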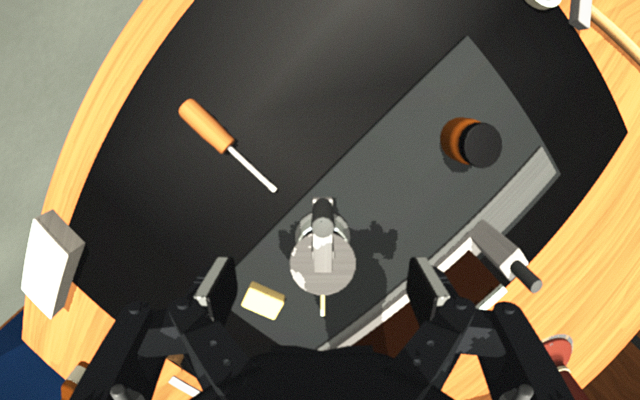

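The lever peg is at (322,223) against a predicted (320,229), so the alignment is good. The stud (predicted at 445,301) is hidden behind a finger. I'll find it by colour in the scene view.

```bash
python3 - <<'E'
from h import *
import cv2
p=np.load("st.npy")
for n in("scene0","s2raw"):
    s=cv2.imread(f"pics/{n}.png"); h=cv2.cvtColor(s,cv2.COLOR_BGR2HSV)
    m=cv2.inRange(h,(15,90,90),(35,255,255)); m[:155]=0;m[220:]=0;m[:,:310]=0;m[:,390:]=0
    k,_,st,ce=cv2.connectedComponentsWithStats(m)
    for a,c in zip(st[1:],ce[1:]):
        o,d=ray("scene",*c); L=Ro.from_euler('z',-p[2]); o=L.apply(o-[p[0],p[1],0]); d=L.apply(d)
        print(n,a,c,(o+d*(-.14-o[0])/d[0]).round(4))
E
```

```text
scene0 [334 167   4   7  21] [335.57142857 170.14285714] [-0.14   -0.1474  0.0913]
s2raw [348 183   5   7  29] [349.96551724 185.79310345] [-0.14   -0.062   0.0915]
s2raw [380 184   1   1   1] [380. 184.] [-0.14    0.0693  0.2062]
s2raw [388 187   1   1   1] [388. 187.] [-0.14    0.1007  0.2211]
```

View pics/s2.png

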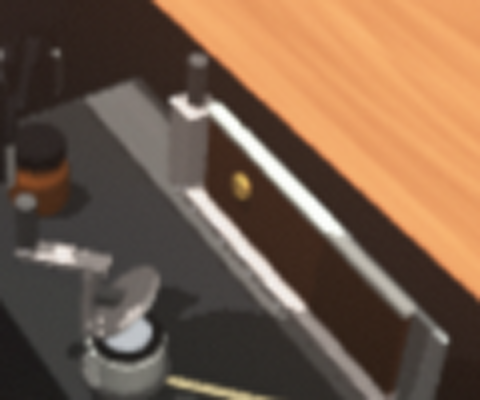

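The stud is at pixel (350.0,185.8) in the scene view, giving y ≈ −62 mm. Its z comes out 6 mm high, so the scene camera is slightly biased. I'll remove the bias using the homed peg and stud height, which are known.

```bash
python3 - <<'E'
from h import *
p=np.load("st.npy"); i=camera_info("scene")
def pr(x): k=i["R"]@st2w(p,x)+i["t"]; return np.array([i["cx"]+i["fx"]*k[0]/k[2],i["cy"]+i["fy"]*k[1]/k[2]])
c=lambda u,v:np.array([290+(u-1.5)/4,140+(v-1.5)/4])
for n,x,u in(("peg top",(-.148,-.145,.155),(198,61)),("panel top corner",(-.144,-.12,.126),(209,107)),("lever peg",(.0522,-.0539,.171),(27,202)),("peg/block",(-.133,-.16,.110),(171,101))): print(n,c(*u)-pr(x))
for y in(-.07,-.066,-.062,-.058,-.054): print(y,np.array([349.97,185.79])-pr((-.14,y,.085)))
E
```

```text
peg top [0.06233737 0.45382542]
panel top corner [ 0.1554727  -0.01069796]
lever peg [0.72641873 0.33400643]
peg/block [0.41898655 0.63708319]
-0.07 [1.5561612  0.02646334]
-0.066 [ 0.85926566 -0.73682224]
-0.062 [ 0.15940628 -1.50335401]
-0.058 [-0.54343588 -2.27315271]
-0.054 [-1.24927994 -3.04623929]
```

```bash
python3 - <<'E'
from h import *
import cv2
p=np.load("st.npy"); L=lambda w:(Ro.from_euler('z',-p[2]).apply(w-[p[0],p[1],0])*1e3).round(1)
s=snapshot("top"); cv2.imwrite("pics/t2raw.png",s)
for n,im in(("t0",cv2.imread("pics/top0.png")),("t2",s)):
    h=cv2.cvtColor(im,cv2.COLOR_BGR2HSV); m=cv2.inRange(h,(12,50,60),(35,255,255)); m[:240]=0;m[257:]=0;m[:,:285]=0;m[:,385:]=0
    k,_,st,ce=cv2.connectedComponentsWithStats(m)
    for a,c in zip(st[1:],ce[1:]): print(n,a,c,L(onz("top",*c,.085)))
c=np.hstack([im[225:265,330:390] for im in(cv2.imread("pics/top0.png"),s)])
cv2.imwrite("pics/t2.png",cv2.resize(c,None,fx=6.5,fy=6.5,interpolation=cv2.INTER_CUBIC))
E
```

```text
t2 [328 247   3   1   3] [329. 247.] [-142.3  -65.1   85. ]
```

View pics/t2.png

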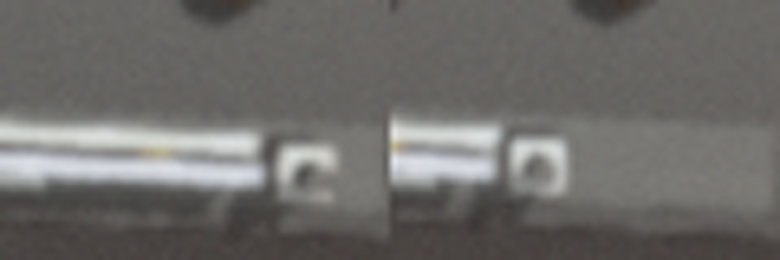

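The top camera gives stud y ≈ −65 mm, against −63 to −68 mm from the scene, so I'll aim for −66 mm. Gripping the lever peg and swinging it along its arc.

```bash
cat >> h.py <<'E'
def lev(p,m,z=.206): return st2w(p,(-.075*np.cos(m),-.075*np.sin(m),z)),down(m+p[2]+np.pi/2)
L=lambda p,w:Ro.from_euler('z',-p[2]).apply(w-[p[0],p[1],0])*1e3
E
python3 - <<'E'
from h import *
import cv2
p=np.load("st.npy"); mt=2*np.pi+np.arctan2(-.066,-.140)
g,o=lev(p,2.34); arm.line_to(g,.1,ori=o); f0=arm.read_ft_force(); arm.move_gripper(0.,40)
print(arm.read_opening(),(arm.read_ft_force()-f0).round(1),L(p,arm.read_tool_pos()))
for m in np.linspace(2.34,mt,9)[1:]:
    g,o=lev(p,m); arm.line_to(g,.06,ori=o); t=L(p,arm.read_tool_pos()); print(round(m,3),(np.arctan2(t[1],t[0])+np.pi).round(3),(arm.read_ft_force()-f0).round(1))
arm.pause(.3); print(arm.read_time(),arm.read_opening())
P,Q=arm.read_tool_pos(),arm.read_eef_rot(); np.savez("w3.npz",P=P,Q=Q)
for n in("wrist","top","scene"): cv2.imwrite(f"pics/{n}3.png",snapshot(n))
a=cv2.resize(cv2.imread("pics/top3.png")[185:269,257:401],None,fx=2.75,fy=2.75); b=cv2.resize(cv2.imread("pics/scene3.png")[140:280,260:410],None,fx=2.65,fy=2.65,interpolation=cv2.INTER_CUBIC)
H=np.zeros((600,796,3),np.uint8); H[:a.shape[0],:a.shape[1]]=a; H[:b.shape[0],398:398+b.shape[1]]=b[:,:398]
w=cv2.resize(cv2.imread("pics/wrist3.png"),(352,220)); H[376:596,:352]=w
cv2.imwrite("pics/c3.png",H)
E
```

```text
0.17086856835057074 [-0.3 -0.   1.5] [ 52.07325631 -54.04745108 206.250282  ]
2.495 2.49 [-2.3  0.2  2.3]
2.651 2.643 [-1.5  0.1  3.2]
2.806 2.795 [-4.6  0.9  4.1]
2.961 2.951 [-5.3  0.8  5.5]
3.116 3.104 [-4.3  1.3  4.9]
3.272 3.258 [-4.4  0.2  4.9]
3.427 3.414 [-5.3  0.1  4.5]
3.582 3.554 [-3.3 -3.3  3.8]
16.2333 0.17538882788098842
```

View pics/c3.png

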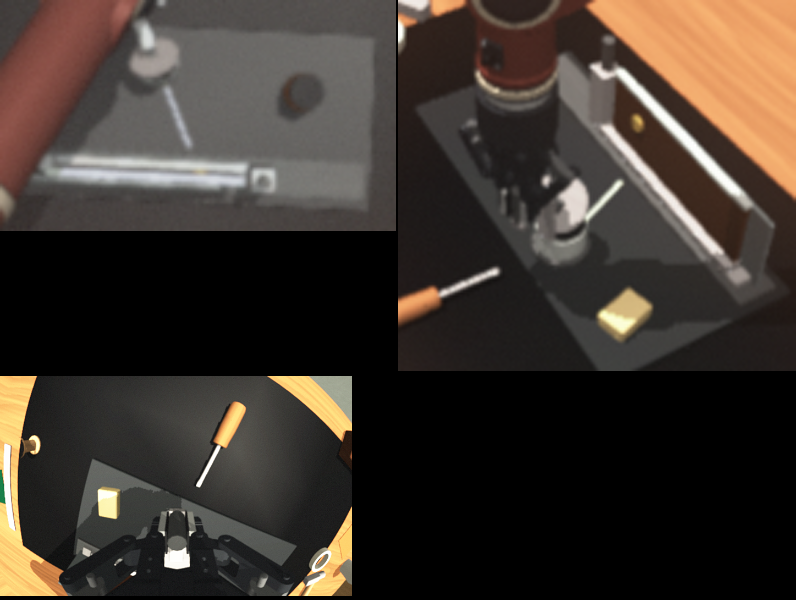

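The mirror has swung, and the light line in the top view points at the brass spot. I'll fit the line and measure the angle.

```bash
python3 - <<'E'
from h import *
import cv2
p=np.load("st.npy"); t=L(p,arm.read_tool_pos()); a=np.arctan2(t[1],t[0])+np.pi; print("tool",t,a,140*np.tan(a)*-1)
def line(n,box):
    im=cv2.imread(f"pics/{n}.png"); x0,x1,y0,y1=box; g=im[y0:y1,x0:x1].astype(float).min(2); g-=np.median(g); m=(g>45); 
    k,lab,st,ce=cv2.connectedComponentsWithStats(m.astype(np.uint8)); b=1+np.argmax(st[1:,4]); v,u=np.nonzero(lab==b); w=g[v,u]
    W=np.array([L(p,onz(n.rstrip("0123456789"),uu+x0,vv+y0,.012))[:2] for uu,vv in zip(u,v)])
    c=np.average(W,axis=0,weights=w); d=np.linalg.svd((W-c)*np.sqrt(w)[:,None])[2][0]; d*=-np.sign(d[0])
    print(n,len(u),W.min(0),W.max(0),"angle",np.arctan2(d[1],d[0])%(2*np.pi),"via pivot",np.arctan2(c[1],c[0])%(2*np.pi),"y at -140",(c+d*(-140-c[0])/d[0])[1])
line("top3",(314,330,214,242)); line("top0",(285,306,212,232)); line("scene3",(331,347,205,224))
i=camera_info("top")
def pr(x): k=i["R"]@st2w(p,x)+i["t"]; return np.array([i["cx"]+i["fx"]*k[0]/k[2],i["cy"]+i["fy"]*k[1]/k[2]])
im=cv2.imread("pics/top3.png"); h=cv2.cvtColor(im,cv2.COLOR_BGR2HSV).astype(float); r=im[244:250,315:345].astype(int); w=(r[...,2]-r[...,0])
print(w); print("pred peg",pr((-.148,-.145,.155)),"pred stud",[pr((-.14,y,.085)) for y in(-.06,-.066,-.072)])
c=im[243:258,344:360]; g=c.astype(int).min(2); print(g)
E
```

```text
tool [ 67.91962725  29.75479466 206.17856032] 3.554496782387927 -61.3323632784956
top3 46 [-110.4698842   -53.11779991] [-36.37331846 -15.40292966] angle 3.5604377870507635 via pivot 3.563248645545048 y at -140 -62.57707283755725
top0 47 [-87.07658774  37.36428606] [-35.38478372  88.32340611] angle 2.349241385385345 via pivot 2.3459638555771436 y at -140 142.36958627688605
scene3 68 [-116.99270113  -56.86256855] [-47.00423953 -17.04113878] angle 3.5420547177459545 via pivot 3.5741702083720823 y at -140 -62.36498878696167
[[  3   3   3   3   4   1   0   0   1   1   0  -1   2   1   0  -1   0   1
    0   0  -2  -1   0   1   0   0   0  -2  -1  -2]
 [  2   3   3   4   2   2   2   2   2   1   1   3   1   2   2   3   4   2
   -2  -1   1  -3  -2  -3  -1  -1  -2  -4  -4  -3]
 [  3   2   4   2   4   2   3   4   2   3   4   5  11  16  19  18  13   9
    2  -1  -1  -1   0   0  -2  -3  -2  -2  -2  -2]
 [ -5  -4  -4  -3  -2  -2  -2  -1   0   1   2   9  22  33  38  38  32  17
    4   0  -1   0   0   1  -1   1  -2  -1  -1  -1]
 [-13 -12 -11 -10 -10 -11  -9  -8  -9  -7  -8  -5   1   7  10  12   8   1
[... 642 characters left out ...]
 200 203 203 183 136 115 118]
 [161 155 130 107 149 203 207 181 171 179 200 209 194 142 118 114]
 [181 171 136 104 149 196 182 139 118 134 166 195 189 145 117 116]
 [206 186 143 106 142 181 151 107 105 122 143 174 184 142 119 119]
 [198 180 136 100 133 157 133 104 113 117 130 161 179 142 119 118]
 [160 150 120  93 116 138 130 119 120 122 132 165 176 140 120 116]
 [104 101  91  86 110 129 132 129 133 143 151 171 167 134 116 117]
 [ 79  76  78  84  96 117 118 122 128 144 154 162 147 122 118 115]
 [ 74  73  75  76  81  85  86  89 102 110 118 120 113 110 111 110]
 [ 67  69  66  68  67  66  71  80  88  94  96  94  97  97 100 101]
 [ 61  64  62  64  65  66  74  88  90  92  92  94  93  93  95  93]]
```

The stud is at y ≈ −66 mm (top column 329.3) and the view line crosses at ≈ −62 mm. That is already within 10 mm, but the arm's give leaves it 0.027 rad short. I'll nudge by that amount and recheck.

```bash
python3 - <<'E'
from h import *
import cv2
p=np.load("st.npy"); g,o=lev(p,3.609); arm.line_to(g,.03,ori=o); arm.pause(.6)
t=L(p,arm.read_tool_pos()); a=np.arctan2(t[1],t[0])+np.pi; print("tool",t,a,-140*np.tan(a),arm.read_opening(),arm.read_ft_force(),abs(arm.read_dq()).max(),arm.read_time())
im=snapshot("top"); x0,x1,y0,y1=314,330,214,242
gg=im[y0:y1,x0:x1].astype(float).min(2); gg-=np.median(gg); m=gg>45
k,lab,st,ce=cv2.connectedComponentsWithStats(m.astype(np.uint8)); b=1+np.argmax(st[1:,4]); v,u=np.nonzero(lab==b); w=gg[v,u]
c=np.average([L(p,onz("top",uu+x0,vv+y0,.012))[:2] for uu,vv in zip(u,v)],axis=0,weights=w); print(len(u),"light via pivot y at -140:",c[1]/c[0]*-140)
s=im[244:250,315:345].astype(int); w=np.clip(s[...,2]-s[...,0]-5,0,None).sum(0); print("stud col",315+(w*np.arange(30)).sum()/w.sum())
E
```

```text
tool [ 66.97738421  31.74487418 206.13638933] 3.5841954316695617 -66.35497097326567 0.17835972721729632 [-3.37221303 -5.10692454  4.5262185 ] 0.0017364191253541618 17.2333
47 light via pivot y at -140: -67.83903917421682
stud col 329.32589285714283
```

The line of view now crosses at −66 to −68 mm with the stud at −66 to −67 mm, and the arm is still. Handing in.

```bash
python3 -c "
from station import ticket
print(ticket.finish_job())"
```

```text
the job is handed in; nothing more can be done
None
```

The carriage is home, the mirror looks at the stud, and the gripper was still holding the lever when I handed the job in at about 17 s. The hand-in gave no verdict.

**What I did:** I gripped the carriage peg and pushed it in until the resistance rose to about 15 N at the stop. Then I let go, gripped the lever peg and swung the mirror along its arc by about 1.24 rad. A second nudge made up about 0.03 rad that the arm had fallen short.

**Last checks:**

| Check | Result |
|---|---|
| Carriage | When pushed home, the tool was at station y −144.3 mm; the peg's home place is −145 mm. After the swing, its peg was within half a pixel of its home place in the top view. |
| Line of view at the stud | y −66.4 mm from the tool position, −67.8 mm from the aiming light |
| Stud | y −66 to −67 mm from the top camera |
| Grip and stillness | Fingers closed on the peg, arm at rest |

**What disagreed:** The scene camera put the stud 6 mm too high, and its readings of the stud's y ranged from −62 to about −70 mm. I went by the top camera, and even that full range is within the 10 mm allowed.

I didn't measure the bystanders again at the end. I planned the moves to pass above them, and the pictures taken after the swing showed nothing out of place.

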